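# Feel out and queue polished brass blanks

### The job

Some of the brass mallet-head blanks on the bench have a polished underside and some a rough one; they look alike from outside, and only the drag when one is slid across the steel plate tells. Push the polished ones one behind another, upright, between the rails into the covered lane until all are wholly inside behind the gate, stand the rough ones upright in the plywood sanding tray, and leave the lane's gate slid fully shut. Do not disturb the glue jar, the mug or the spanner.

Things in the scene. Friction and masses are not known exactly. Their poses are not given: they have to be found in the camera images.
- blank1_c (a point): centre of a square brass blank for a mallet head, 46 x 46 mm and 44 mm tall, 0.75 kg give or take a tenth, standing upright (its z up, x and y square to its sides; this point lies 22 mm above its underside). Its underside is either polished or still rough; all look alike and the names mean nothing; it may be absent
- blank2_c (a point): centre of a square brass blank for a mallet head, 46 x 46 mm and 44 mm tall, 0.75 kg give or take a tenth, standing upright (its z up, x and y square to its sides; this point lies 22 mm above its underside). Its underside is either polished or still rough; all look alike and the names mean nothing; it may be absent
- blank3_c (a point): centre of a square brass blank for a mallet head, 46 x 46 mm and 44 mm tall, 0.75 kg give or take a tenth, standing upright (its z up, x and y square to its sides; this point lies 22 mm above its underside). Its underside is either polished or still rough; all look alike and the names mean nothing; it may be absent
- blank4_c (a point): centre of a square brass blank for a mallet head, 46 x 46 mm and 44 mm tall, 0.75 kg give or take a tenth, standing upright (its z up, x and y square to its sides; this point lies 22 mm above its underside). Its underside is either polished or still rough; all look alike and the names mean nothing; it may be absent
- blank5_c (a point): centre of a square brass blank for a mallet head, 46 x 46 mm and 44 mm tall, 0.75 kg give or take a tenth, standing upright (its z up, x and y square to its sides; this point lies 22 mm above its underside). Its underside is either polished or still rough; all look alike and the names mean nothing; it may be absent
- blank6_c (a point): centre of a square brass blank for a mallet head, 46 x 46 mm and 44 mm tall, 0.75 kg give or take a tenth, standing upright (its z up, x and y square to its sides; this point lies 22 mm above its underside). Its underside is either polished or still rough; all look alike and the names mean nothing; it may be absent
- plate_top (a point): centre of the top face of the fixed ground-steel drag plate, 200 mm (its x) by 110 mm (its y), 12 mm thick, with two blue edge lines. Dragged across it, a rough blank resists with about the force that presses it down (some 7 N under its own weight), a polished one with about a tenth of that; the bench itself drags (0.6) and blurs the difference
- lane_mouth (a point): middle of the fixed lane's mouth, on its slippery white floor (4 mm above the bench); x points along and into the lane, z up. Aluminium rails, 50 mm apart inside, tops 36 mm above the bench, run from x = 8 to an end stop at x = 163 mm; flared guides in front of the mouth (x = -35 to 0) widen to about 61 mm. Three blanks fit between gate and end stop
- lane_apron (a point): middle of the open apron in front of the lane's guides, where a blank can be stood before it is pushed in: 80 mm before the mouth, on the same floor (66 mm wide, begins 115 mm before the mouth); axes as the lane's
- lane_cover (a point): centre of the clear dust cover's top, 58 mm above the bench; its underside is at 54 mm; 139 mm along the lane by 66 mm; it starts 30 mm past the mouth, so blanks must be pushed in from the mouth
- gate (a joint): travel (m) of the lane's orange sliding gate, a panel 46 mm wide and 5 mm thick, its top 46 mm above the bench, standing across the lane's x at x = 4 mm: 0 = open, beside the lane on its +y side; 0.062 = shut, centred across the mouth. It slides to the lane's -y with about 1 N of friction and stays where it is left
- gate_knob (a point): upper part of the gate's black square post, on its axis; 12 x 12 mm, free from 46 to 88 mm above the bench; this point is 74 mm above the bench; x and y as the lane's
- tray_in (a point): centre of the inner floor (5 mm above the bench) of the fixed plywood sanding tray, 170 x 170 mm inside, walls 5 mm thick, tops 20 mm above the bench, square to its x and y
- glue: yellow glue jar, 80 mm tall, 56 mm across, origin under its centre; bystander
- mug: blue mug, 80 mm tall, 72 mm across, handle to its +y, origin under its centre; bystander
- spanner: spanner lying on the bench, 130 mm long, along its x; bystander
There are look-alikes about, which are no part of the job. What is shaped like the part that bears blank5_c but black or green is not meant.

How it is judged:
By the outcome, as a careful person would: the job done as asked, in the order asked, and still so for the second after the job is handed in, with the robot touching nothing.
Of blank1, blank2, blank3, blank4, blank5, blank6 only 4 to 6 are there at a start; the rules pass over those that are not, and their reading is None.
At some moment in a run one of blank1, blank2, blank3, blank4, blank5, blank6 may be knocked a few centimetres aside while the robot is not near it.
It also fails if it takes over 210 s, if anything falls off the work surface, if the arm or the gripper's body presses on something with over 40 N, if the wrist force passes 120 N, or if a joint passes its speed limit or range.

### The arm

A 6-joint arm with a two-finger parallel gripper is mounted at the origin on the work surface. World frame = base frame: x ahead of the robot, y to its left, z up, the work surface at z = 0. Lengths are in mm, angles in rad, forces in N, time in s.
With the tool pointing down it reaches from about 325 to 875 mm from the base axis. Payload 4.4 kg.
Tool frame: the origin (TCP) lies on the centre line of the jaws, within the pads' length; the fingertips stand ahead of it and the grasp point (between the pads) lies 6 mm ahead of it (ctrl.tcp_to_tips is the z of the fingertips in the tool frame, in mm); z points along the fingers, y is the line along which they close (so a half turn about z gives the same grasp; the last joint's range is limited). The gripper opens to 85 mm and grips with 20 to 120 N. Pads are 22 mm wide; open, the fingers measure 114 mm over their backs; the gripper's body (76 mm by 85 mm) begins 54 mm behind the grasp point. The pads swing forward as they close: fully open they stand 13 mm farther back than shut.
Start: joints at [1.071, 0.207, 1.542, -0, 1.393, -0.15], TCP at [197.068, 540.178, 256.282] pointing down, gripper open.
Joint ranges: [-2.73, 2.73], [-0.86, 2.22], [0.23, 2.46], [-1.11, 4.25], [0.08, 2.63], [-2.82, 2.82]. Speed limits (rad/s): [2.79, 2.79, 3.14, 3.14, 3.14, 3.14].

### API

Orientations are given as a 3x3 rotation matrix whose columns are the frame's x, y, z axes.
In Python, from plant import ctrl, sensors, optics gives the robot as it stands. Calls block until the motion is done:
- ctrl.move_ptp(position, orientation): joint-space move of the TCP to a pose.
- ctrl.move_l(position, rot=None, vel=150, threshold=None): straight line of the TCP; rot=None keeps the orientation; vel is the mean speed in mm/s. With threshold (N) it stops when the force on the tool has changed by that much, and returns True; else False.
- ctrl.set_joints(angles): joint-space move.
- ctrl.gripper_to(opening, force=None): finger opening in mm; force is the grip in N (None keeps the last); returns when the fingers have stopped.
- ctrl.hold(seconds).
- ctrl.solve_ik(position, orientation): joint angles nearest the present ones, or None.
- sensors.read_state(): the state.
- optics.grab_frame(name): name is "scene" or "top" or "wrist"; returns (picture, depth): 480x640x3 uint8, red, green, blue; 480x640 float32, mm along the optical axis (not along the pixel's ray), 0 where there is no reading.
- optics.camera_params(name): a dict with "mtx" (3x3 intrinsics, pixels), "R" (3x3) and "t" (3): a world point X has camera coordinates R X + t; the wrist camera has in their place "T_tool_cam" (4x4, takes a point from camera to tool coordinates, whose origin is the TCP and whose axes are the flange's). Camera axes: x right, y down, z forward; pixel columns grow to the right and rows downward; lengths in mm; the calibration is good to about 2 mm. A picture is of the moment at which its call begins: read the wrist's pose just before it. camera_params takes no time and is no camera call.
A pose or a line that the arm cannot do raises ctrl.MotionError and nothing moves.
- ctrl.finish_job(): hands the job in; it is judged then, once.
The state is a dict: "t": time; "q": joint angles; "qvel": joint speeds; "tau": joint torques, N m; "eef_pos": TCP position; "eef_rot": TCP orientation; "force": force on the tool from outside, world axes, zero at the start; "wrist_torque": the same for the moment, N m; "grip_width": finger opening in mm; "grasp_force": force on a finger pad.
Only numpy, scipy, OpenCV 4.12 (cv2) and the standard library are available. Lean on these libraries where they do the work, as an engineer would, in place of code of your own. Each camera call takes 0.05 s, during which the arm holds its last target. There are 200 camera calls.

## Working session

There is one attempt and no reset: what is moved stays moved. The work goes in short steps, each a Python script; the robot and the scene stay as the last script left them, time stands still between calls to the robot, and variables do not carry over. Pictures are saved under pics/ and viewed, at most 14 in all, crops included, and the job is handed in when it is done.

```bash
ls; mkdir -p pics
python3 - <<'E'
from plant import ctrl,sensors,optics
import cv2,numpy as np
for n in ("top","scene"):
    p,d=optics.grab_frame(n); cv2.imwrite(f"pics/{n}0.png",p[:,:,::-1]); np.save(f"pics/{n}0.npy",d)
    c=optics.camera_params(n); print(n,c)
s=sensors.read_state(); print(s["t"],s["eef_rot"],s["force"],ctrl.tcp_to_tips); print(optics.camera_params("wrist"))
E
```

```text
pics
top {'mtx': array([[520.56538306,   0.        , 318.89434253],
       [  0.        , 520.56538306, 243.85765994],
       [  0.        ,   0.        ,   1.        ]]), 'R': array([[ 0.0880822 , -0.99610786,  0.00326587],
       [-0.96917396, -0.08645695, -0.23070986],
       [ 0.23009426,  0.01715624, -0.97301711]]), 't': array([-22.74712141, 549.47222771, 960.10450956])}
scene {'mtx': array([[460.300235  ,   0.        , 316.45187692],
       [  0.        , 460.300235  , 236.85486238],
       [  0.        ,   0.        ,   1.        ]]), 'R': array([[ 0.23764233,  0.97134521, -0.0038214 ],
       [ 0.73937725, -0.18343933, -0.64782042],
       [-0.62995826,  0.1511241 , -0.7617835 ]]), 't': array([-136.91302188, -356.15652776, 1261.64177829])}
0.1 [[-9.39444791e-01  3.42698830e-01 -9.97938282e-04]
 [ 3.42700148e-01  9.39443021e-01 -1.84902620e-03]
 [ 3.03847039e-04 -2.07905163e-03 -9.99997793e-01]] [ 0.41694746  1.09503418 -0.20947314] 25.0
{'mtx': array([[369.5363937 ,   0.        , 320.39826087],
       [  0.        , 369.5363937 , 238.84923152],
       [  0.        ,   0.        ,   1.        ]]), 'T_tool_cam': array([[ 1.15603643e-03, -9.49968461e-01, -3.12343699e-01,
         8.09966887e+01],
       [ 9.99999332e-01,  1.09633942e-03,  3.66736320e-04,
        -6.85238187e-01],
       [-5.95322614e-06, -3.12343915e-01,  9.49969094e-01,
        -1.18776640e+02],
       [ 0.00000000e+00,  0.00000000e+00,  0.00000000e+00,
         1.00000000e+00]])}
```

View pics/top0.png

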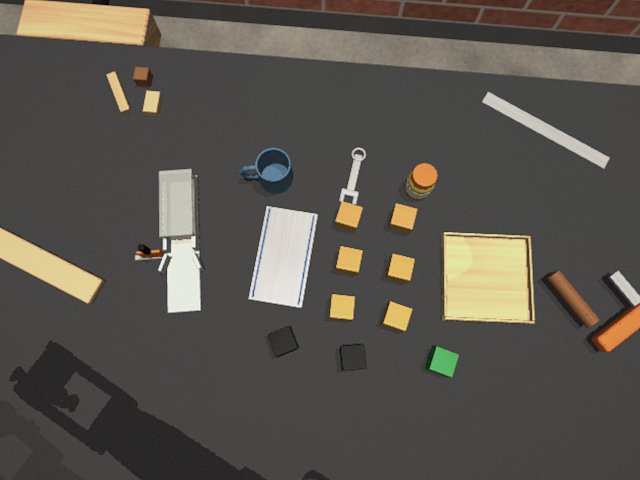

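View pics/scene0.png

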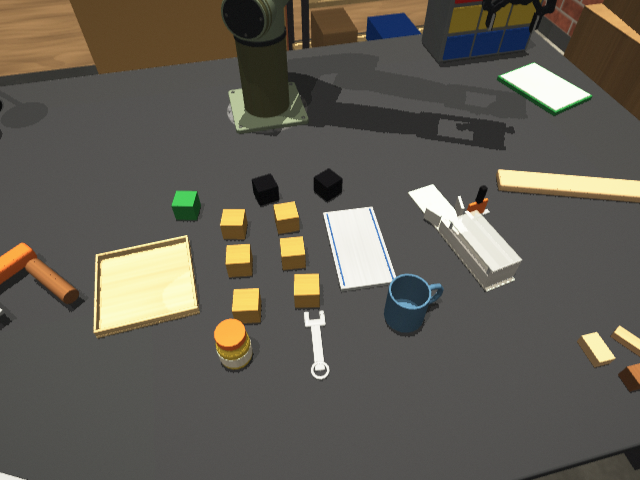

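Top view: the brass candidates are at (349,215), (404,217), (349,260), (401,267), (343,307) and (397,317). The look-alikes are black at (283,341) and (353,357) and green at (444,361), all excluded. Plate (284,257), lane with mouth ~(181,243), apron (183,280), gate knob (143,250), tray (488,278). Next I'll measure with an orthorectified top cloud.

```bash
cat > h.py <<'E'
from plant import ctrl,sensors,optics
import cv2,numpy as np
def cloud(n="top",frame=None):
    p,d=frame if frame else optics.grab_frame(n)
    c=optics.camera_params(n); K=c["mtx"]
    v,u=np.mgrid[:480,:640]
    C=np.stack([(u-K[0,2])/K[0,0]*d,(v-K[1,2])/K[1,1]*d,d],-1)
    X=(C-c["t"])@c["R"]
    X[d<=0]=np.nan
    return p,X
def rectyaw(xy):
    (c,s,a)=cv2.minAreaRect(xy.astype(np.float32)); return np.array(c),s,a
def blanks(n="top",ret=None):
    """list of (x,y,yaw rad in [-45,45]deg, size, zmed)"""
    p,X=ret or cloud(n)
    hsv=cv2.cvtColor(p,cv2.COLOR_RGB2HSV)
    z=X[...,2]
    m=(hsv[...,0]>10)&(hsv[...,0]<28)&(hsv[...,1]>120)&(hsv[...,2]>90)&(z>36)&(z<75)
    m=m.astype(np.uint8)
    k,l,st,_=cv2.connectedComponentsWithStats(m)
    out=[]
    for i in range(1,k):
        if not 150<st[i,4]<3000: continue
        q=X[l==i]; zm=np.median(q[:,2]); q=q[abs(q[:,2]-zm)<5]
        c,s,a=rectyaw(q[:,:2])
        if not (35<min(s) and max(s)<60): continue
        a=(a+45)%90-45
        out.append((c[0],c[1],np.radians(a),s[0],s[1],zm))
    return out
E
cat > m.py <<'E'
from h import *
for n in("top","scene"):
    f=(cv2.imread(f"pics/{n}0.png")[:,:,::-1],np.load(f"pics/{n}0.npy"))
    p,X=cloud(n,f)
    print(n); 
    for b in blanks(n,(p,X)): print(np.round(b,2))
    hsv=cv2.cvtColor(np.ascontiguousarray(p),cv2.COLOR_RGB2HSV)
    if n=="top":
        for nm,(u,v) in dict(bench=(250,380),plate=(284,257),apron=(183,290),cover=(177,200),tray=(488,278),knob=(141,247)).items(): print(nm,np.round(X[v,u],1))
    # ortho of lane area at 0.5 mm/px: x 350..750 -> up, y 100..500
    P,x=p,X
    if n=="top":
        crop=cv2.resize(P[150:330,110:330],None,fx=3.5,fy=3.2,interpolation=cv2.INTER_CUBIC)
        crop=cv2.resize(P[155:325,120:220],None,fx=3.5*1,fy=3.5,interpolation=cv2.INTER_CUBIC)
        c2=cv2.resize(P[195:335,320:420],None,fx=4,fy=4.25)
        cv2.imwrite("pics/c1.png",np.hstack([crop[:595],c2[:595]])[:,:,::-1])
E
python3 m.py
```

```text
top
[ 6.2184e+02 -2.8170e+01 -2.2000e-01  4.4770e+01  4.6170e+01  4.3620e+01]
[ 6.2833e+02 -1.3978e+02 -1.9000e-01  4.5770e+01  4.6620e+01  4.3720e+01]
[ 5.2943e+02 -3.5540e+01 -1.0000e-01  4.5420e+01  4.6070e+01  4.3890e+01]
[ 5.2310e+02 -1.3986e+02 -1.6000e-01  4.6190e+01  4.6400e+01  4.3550e+01]
[ 4.3359e+02 -2.8990e+01 -2.0000e-02  4.5760e+01  4.5520e+01  4.3790e+01]
[ 4.2504e+02 -1.3814e+02 -2.5000e-01  4.5800e+01  4.6040e+01  4.3680e+01]
bench [277.8 137.6   3.6]
plate [527.7  96.   11.4]
apron [442.5 295.    3.6]
cover [616.4 319.8  56.6]
tray [ 521.9 -324.7    7.6]
knob [507.2 364.4  88.3]
scene
[ 4.3691e+02 -3.1600e+01 -1.0000e-02  4.5450e+01  5.0210e+01  4.2280e+01]
[ 4.2823e+02 -1.4050e+02 -2.3000e-01  4.6530e+01  4.6830e+01  4.2200e+01]
[ 5.3236e+02 -3.8060e+01 -1.3000e-01  4.5700e+01  4.8220e+01  4.2370e+01]
[ 5.2562e+02 -1.4264e+02 -1.6000e-01  4.5380e+01  4.8290e+01  4.2270e+01]
[ 6.2575e+02 -3.0570e+01 -2.2000e-01  4.5270e+01  4.7410e+01  4.2420e+01]
[ 6.3162e+02 -1.4282e+02 -1.6000e-01  4.5770e+01  4.7680e+01  4.2340e+01]
```

View pics/c1.png

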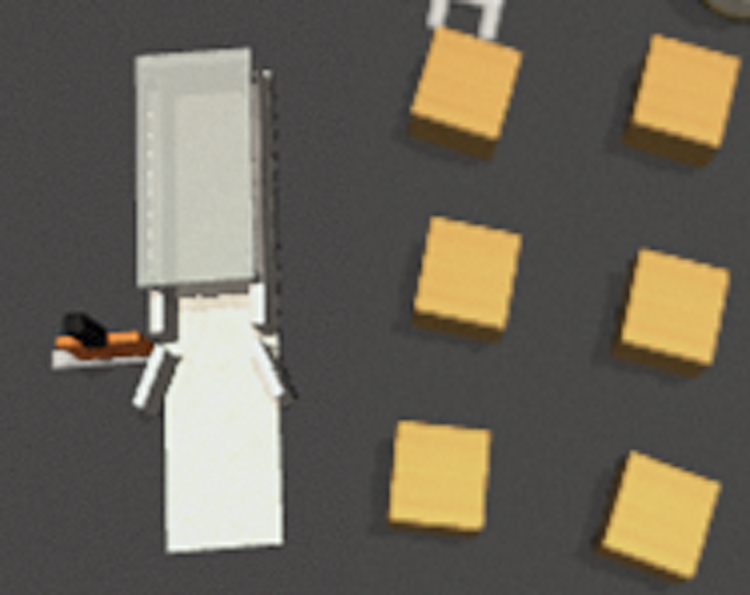

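The crop shows the lane: apron front corners at crop (168,552) and (283,545), cover corners at (136,57), (250,48), (254,280) and (137,288), knob at (80,325). The blank at full-image (349,215) is nearly touching the spanner, and all six brass blanks are plain. Next I'll compute the frames and tie-break the top/scene bias with the wrist camera.

```bash
cat >> h.py <<'E'
def ray(n,uv,z):
    c=optics.camera_params(n);K=c["mtx"];R=c["R"];o=-R.T@c["t"]
    d=R.T@np.linalg.inv(K)@np.array([uv[0],uv[1],1.0]); return o+d*(z-o[2])/d[2]
def rot(yaw):  # tool down, tool y axis (closing) at angle yaw from world +y
    c,s=np.cos(yaw),np.sin(yaw); y=np.array([-s,c,0]); z=np.array([0,0,-1.]); return np.column_stack([np.cross(y,z),y,z])
def wcloud():
    s=sensors.read_state(); p,d=optics.grab_frame("wrist"); c=optics.camera_params("wrist");K=c["mtx"];T=c["T_tool_cam"]
    v,u=np.mgrid[:480,:640]
    C=np.stack([(u-K[0,2])/K[0,0]*d,(v-K[1,2])/K[1,1]*d,d],-1)
    X=(C@T[:3,:3].T+T[:3,3])@np.array(s["eef_rot"]).T+np.array(s["eef_pos"]); X[d<=0]=np.nan
    return p,X
E
python3 - <<'E'
from h import *
f=lambda u,v:(u/3.5+120-.36,v/3.5+155-.36)
for uv,z in [((168,552),4),((283,545),4),((136,57),58),((250,48),58),((254,280),58),((137,288),58)]: print(np.round(ray("top",f(*uv),z),1))
p,X=cloud("top",(cv2.imread("pics/top0.png")[:,:,::-1],np.load("pics/top0.npy")))
z=X[...,2]; x,y=X[...,0],X[...,1]
for nm,m in dict(cover=(z>53)&(z<63)&(y>270)&(y<370)&(x>490),tray=(z>15)&(z<26)&(y<-190)&(y>-420)&(x>400)&(x<640),
  plate=(z>8.5)&(z<16)&(y>20)&(y<170)&(x>400)&(x<660)).items():
    k,l,st,_=cv2.connectedComponentsWithStats(m.astype(np.uint8)); i=1+np.argmax(st[1:,4])
    print(nm,rectyaw(X[(l==i) if nm!="tray" else m][:,:2]),np.median(z[l==i]))
print([ctrl.solve_ik([330,0,150],rot(a)) is not None for a in (0,np.pi)])
# wrist view of blanks
for a in (0,np.pi):
    print(a,ctrl.solve_ik([500,-90,330],rot(a)))
q=sensors.read_state(); 
ctrl.move_ptp([480,-90,330],rot(0 if ctrl.solve_ik([480,-90,330],rot(0)) is not None else np.pi))
p,X=wcloud(); cv2.imwrite("pics/w1.png",p[:,:,::-1])
for b in blanks("wrist",(p,X)): print(np.round(b,2))
print(sensors.read_state()["t"],sensors.read_state()["q"])
E
```

```text
[394.6 319.1   4. ]
[404.5 253.5   4. ]
[674.4 366.5  58. ]
[685.9 301.   58. ]
[547.2 278.4  58. ]
[536.7 343.8  58. ]
cover (array([612.60876465, 323.03427124]), (141.28111267089844, 66.94751739501953), 9.298867225646973) 58.062179407862786
tray (array([ 523.91308594, -319.92251587]), (180.97291564941406, 181.76283264160156), 2.3910021781921387) 18.948741607102676
plate (array([531.7746582 ,  98.60203552]), (110.1834945678711, 200.3416748046875), 85.70416259765625) 11.978401771810496
[True, True]
0 [-3.48590995e-01  1.28599271e-02  1.60330667e+00 -4.44089210e-16
  1.52542606e+00 -1.91938732e+00]
3.141592653589793 [-3.48590995e-01  1.28599271e-02  1.60330667e+00 -4.44089210e-16
  1.52542606e+00  1.22220533e+00]
[ 4.2491e+02 -1.4130e+02 -2.5000e-01  4.6100e+01  4.6050e+01  4.5000e+01]
[ 4.3339e+02 -3.2350e+01 -2.0000e-02  4.5910e+01  4.5960e+01  4.5020e+01]
[ 5.2242e+02 -1.4298e+02 -1.6000e-01  4.5900e+01  4.6470e+01  4.4940e+01]
[ 5.2938e+02 -3.8860e+01 -1.1000e-01  4.6040e+01  4.6240e+01  4.4990e+01]
[ 6.218e+02 -3.146e+01 -2.100e-01  4.616e+01  4.646e+01  4.488e+01]
[ 6.2789e+02 -1.4285e+02 -1.9000e-01  4.5830e+01  4.6590e+01  4.4880e+01]
2.6167 [-3.61520956e-01 -3.10136333e-02  1.64700216e+00  2.17176772e-04
  1.52577301e+00 -1.93345968e+00]
```

View pics/w1.png

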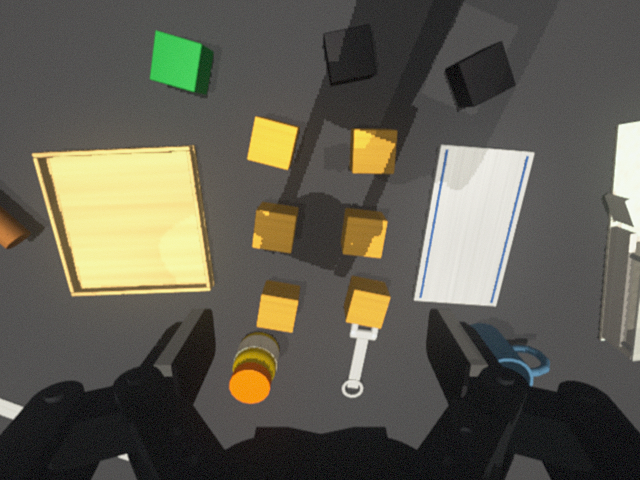

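The wrist view agrees with the other cameras on the blanks: wrist and scene both put y about 3 mm below the top camera's values, so I'll correct the top by (+0.7,-3). The tray is at (125,222), the plate at (473,225), and the spanner jaw at (362,328) is just beyond its blank. I'll grasp the first blank and do the drag test.

```bash
cat >> h.py <<'E'
OFF=np.array([.7,-3.0]); H=36; ZT=160
LY=np.radians(9.33); LX=np.array([np.cos(LY),np.sin(LY)]); LN=np.array([-np.sin(LY),np.cos(LY)])
MOUTH=np.array([514.0,302.8])
PLATE=np.array([532.5,95.6]); PY=np.radians(-4.3)
TRAY=np.array([524.6,-323.]); TY=np.radians(2.4)
F=lambda:np.array(sensors.read_state()["force"])
def P(xy,z): return [float(xy[0]),float(xy[1]),float(z)]
def pos(): return np.array(sensors.read_state()["eef_pos"])
def up(z=ZT,vel=250): ctrl.move_l(P(pos()[:2],z),vel=vel)
def pick(b):
    xy=np.array(b[:2])
    ctrl.gripper_to(68,60); ctrl.move_ptp(P(xy,110),rot(b[2]))
    ctrl.move_l(P(xy,H),vel=150)
    ctrl.gripper_to(30,60)
    s=sensors.read_state(); w,g=s["grip_width"],s["grasp_force"]
    up(); print("picked w,g,Fz",np.round([w,g,F()[2]],1)); return 44<w<48
def drag(S=45):
    u=np.array([np.cos(PY),np.sin(PY)]); a=PLATE-u*S/2; R=rot(PY)
    ctrl.move_ptp(P(a,H+12+25),R); ctrl.move_l(P(a,H+12+5),vel=80); ctrl.hold(.2); f0=F()
    hit=ctrl.move_l(P(a,H+12-4),vel=15,threshold=6); f1=F()
    z=pos()[2]; out=[]
    for t in (1,-1):
        ctrl.move_l(P(a+u*S*(t>0),z),vel=60); f=F()-f0
        out.append((round(float(f[:2]@u),2),round(float(f[2]),2)))
    up(z+30); print("drag hit",hit,"zc",round(z-48,1),"press",np.round(f1-f0,1),"(fx,fz)",out); return out
def see():
    return [np.r_[np.array(b[:2])+OFF,b[2:]] for b in blanks()]
E
python3 - <<'E'
from h import *
B=see(); print(np.round(B,2))
b=min(B,key=lambda b:np.hypot(b[0]-530,b[1]+38))
if pick(b): drag()
print(sensors.read_state()["t"])
E
```

```text
[[ 4.2590e+02 -1.4086e+02 -2.5000e-01  4.5340e+01  4.5960e+01  4.3850e+01]]
picked w,g,Fz [45.2 63.6 -8.4]
drag hit True zc 1.6 press [-0.1 -0.  13.4] (fx,fz) [(0.89, 7.29), (-4.29, 13.69)]
9.6667
```

```bash
cat >> h.py <<'E'
def drag(S=40,n=5):
    u=np.array([np.cos(PY),np.sin(PY)]); a=PLATE-u*S/2; R=rot(PY)
    ctrl.move_ptp(P(a,H+12+14),R); ctrl.hold(.2); f0=F()
    hit=ctrl.move_l(P(a,H+12-4),vel=20,threshold=6)
    z=pos()[2]; out=[]
    for k in list(range(1,n+1))+list(range(n-1,-1,-1)):
        ctrl.move_l(P(a+u*S*k/n,z),vel=40); f=F()-f0
        out.append((round(float(f[:2]@u),1),round(float(f[2]),1)))
    up(z+30); print("drag hit",hit,"zc",round(z-48,1),"(fx,fz)",out); return out
E
python3 - <<'E'
from h import *
drag()
print(sensors.read_state()["t"])
E
```

```text
drag hit True zc 1.7 (fx,fz) [(0.5, 4.7), (0.3, 7.2), (-0.2, 7.0), (-0.7, 8.7), (-0.6, 9.9), (-0.8, 8.6), (-1.2, 10.6), (-0.5, 11.8), (-0.1, 12.5), (-0.6, 12.2)]
14.6
```

```bash
cat >> h.py <<'E'
def put(xy,floor,yaw,rel=58,zsafe=None):
    ctrl.move_ptp(P(xy,ZT-20),rot(yaw)); ctrl.move_l(P(xy,H+floor+8),vel=180)
    hit=ctrl.move_l(P(xy,H+floor-3),vel=20,threshold=3)
    print("put hit",hit,"z-rel",round(pos()[2]-H-floor,1)); ctrl.gripper_to(rel); up()
def lane(x,y=0): return MOUTH+LX*x+LN*y
E
python3 - <<'E'
from h import *
put(lane(-80),4,LY)
ctrl.move_ptp(P(lane(-100),250),rot(LY))
p,X=wcloud(); cv2.imwrite("pics/w2.png",p[:,:,::-1]); np.save("pics/w2.npy",X)
print([np.round(b,2) for b in blanks("wrist",(p,X))], lane(-80))
z=X[...,2];x,y=X[...,0],X[...,1]
m=(z>53)&(z<63)&(y>230)&(y<390)&(x>500)
print(rectyaw(X[m][:,:2]), lane(99.5))
m=(z>60)&(z<95)&(y>300)&(y<400)&(x<560)&(x>480); print("knob",np.median(X[m],axis=0),m.sum(),lane(4,62))
print(sensors.read_state()["t"])
E
```

```text
put hit True z-rel 1.7
[array([4.3297e+02, 2.8981e+02, 1.7000e-01, 4.5160e+01, 4.4820e+01,
       4.9000e+01])] [435.05832275 289.83035877]
(array([573.11224365, 317.82940674]), (86.76683044433594, 150.92062377929688), 85.54037475585938) [612.18371107 318.93099128]
knob [504.56011594 358.12744084  74.98085191] 289 [507.89561191 364.62828193]
17.9833
```

View pics/w2.png

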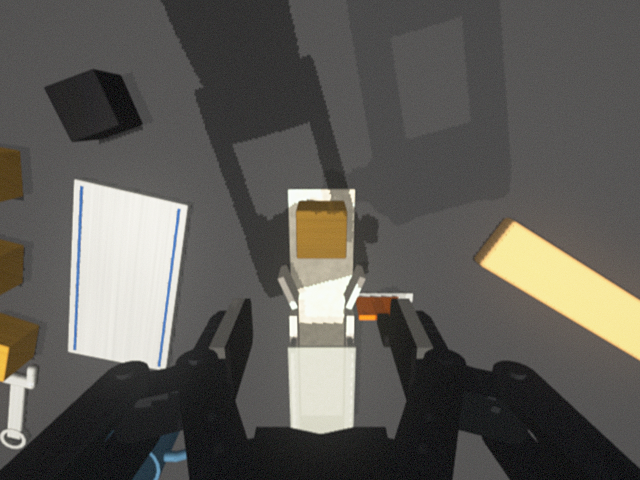

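The wrist view shows the blank (columns 296–347) centred on the apron (288–355) and square to the guides (279–365). Next blank.

Run:
```python
from h import *
B=see(); print(np.round(B,2))
B=[b for b in B if b[1]<10]
b=max(B,key=lambda b:-b[0]-b[1])
b=min(B,key=lambda b:np.hypot(b[0]-434,b[1]+32))
if pick(b): drag()
print(sensors.read_state()["t"])
```

```text
[[ 6.2334e+02 -3.1170e+01 -2.0000e-01  4.5430e+01  4.6800e+01  4.3760e+01]
 [ 6.2894e+02 -1.4267e+02 -1.9000e-01  4.5590e+01  4.7660e+01  4.3490e+01]
 [ 5.3018e+02 -3.8680e+01 -1.0000e-01  4.5410e+01  4.5650e+01  4.3830e+01]
 [ 5.2316e+02 -1.4263e+02 -1.4000e-01  4.6050e+01  4.6040e+01  4.3730e+01]
 [ 4.3369e+02  2.8912e+02  1.7000e-01  4.3990e+01  4.5340e+01  4.8070e+01]
 [ 4.3429e+02 -3.2120e+01 -2.0000e-02  4.5610e+01  4.5750e+01  4.3760e+01]]
picked w,g,Fz [45.4 63.4 -7.2]
drag hit True zc 1.5 (fx,fz) [(1.1, 4.4), (0.5, 5.4), (0.2, 6.7), (-0.2, 6.6), (-0.6, 7.8), (-0.8, 8.2), (-1.2, 10.3), (-2.1, 9.5), (-1.1, 10.8), (-1.4, 11.0)]
26.6667
```

```bash
cat >> h.py <<'E'
def drag2(press=14):
    u=np.array([np.cos(PY),np.sin(PY)]); a=PLATE; R=rot(PY)
    ctrl.move_ptp(P(a,H+12+14),R); ctrl.hold(.2); f0=F()
    ctrl.move_l(P(a,H+12-4),vel=20,threshold=6); z=pos()[2]
    while F()[2]-f0[2]<press: z-=.3; ctrl.move_l(P(a,z),vel=10)
    ctrl.hold(.1); f1=F(); out=[]
    for d in (25,-25):
        s=pos(); h=ctrl.move_l(P(s[:2]+u*d,z),vel=50,threshold=5); f=F()
        out.append((h,round(float((pos()-s)[:2]@u),1),round(float((f-f0)[:2]@u),1),round(float((f-f0)[2]),1)))
    up(z+30); print("press",np.round(f1-f0,1),"(hit,d,fx,fz)",out); return out
E
python3 - <<'E'
from h import *
drag2()
print(sensors.read_state()["t"])
E
```

```text
press [-2.9  1.3 15.2] (hit,d,fx,fz) [(True, 0.8, 0.0, 9.4), (False, -25.0, 1.4, 11.9)]
29.9917
```

Sliding back under 12 N gave only 1.4 N, so this one is polished. I'll feed it behind the first, using the held blank to push the first forward.

```bash
cat >> h.py <<'E'
def feed():
    R=rot(LY); z=H+4+1.7+1
    ctrl.move_ptp(P(lane(-132),ZT-20),R); ctrl.move_l(P(lane(-132),z+3),vel=180); ctrl.move_l(P(lane(-132),z),vel=40); f0=F()
    h=ctrl.move_l(P(lane(-52),z),vel=80,threshold=12)
    print("feed stop",h,np.round(F()-f0,1),np.round(pos()[:2]-lane(-52),1))
    if h: return
    ctrl.move_l(P(lane(-52),z-5),vel=20,threshold=3); print("zrel",round(pos()[2]-H-4,1))
    ctrl.gripper_to(58); up()
E
python3 - <<'E'
from h import *
feed()
ctrl.move_ptp(P(lane(-110),230),rot(LY))
p,X=wcloud(); cv2.imwrite("pics/w3.png",p[150:450,150:500,::-1])
B=see(); print(np.round(B,2))
b=min([b for b in B if b[1]<10],key=lambda b:np.hypot(b[0]-530,b[1]+38))
if pick(b): drag2()
print(sensors.read_state()["t"])
E
```

```text
feed stop False [ 0.6 -0.4 -0.7] [0.2 0.1]
zrel 1.5
[[ 6.2281e+02 -3.1140e+01 -2.2000e-01  4.5010e+01  4.5810e+01  4.3570e+01]
 [ 6.2937e+02 -1.4270e+02 -1.9000e-01  4.5750e+01  4.6870e+01  4.3780e+01]
 [ 5.3027e+02 -3.8580e+01 -1.0000e-01  4.5240e+01  4.6380e+01  4.3790e+01]
 [ 5.2339e+02 -1.4267e+02 -1.4000e-01  4.5920e+01  4.6280e+01  4.3780e+01]]
picked w,g,Fz [45.3 64.5 -8.4]
press [-0.2 -1.  14.9] (hit,d,fx,fz) [(False, 26.5, 1.9, 13.0), (False, -25.4, -0.2, 17.0)]
42.15
```

View pics/w3.png

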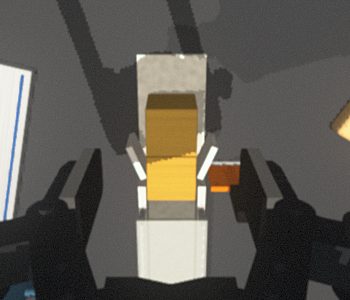

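Three in a row read as polished, so I'll validate the test with the held blank on bare bench, where the friction should be about 0.6.

```bash
sed -i 's/def drag2(press=14):/def drag2(press=14,a=None,fl=12):/; s/a=PLATE; R=rot(PY)\n    ctrl.move_ptp(P(a,H+12+14),R); ctrl.hold(.2); f0=F()\n    ctrl/&/' h.py
python3 - <<'E'
s=open('h.py').read(); i=s.index("def drag2"); t=s[i:]
t=t.replace("a=PLATE; R","a=PLATE if a is None else np.array(a); R",1).replace("H+12+14","H+fl+14",1).replace("H+12-4","H+fl-4",1)
open('h.py','w').write(s[:i]+t)
E
python3 - <<'E'
from h import *
drag2(a=(430,-80),fl=0)
print(sensors.read_state()["t"])
E
```

```text
press [-1.5 -0.1 14.1] (hit,d,fx,fz) [(True, 0.5, -0.6, 12.3), (True, -1.9, -3.5, 14.6)]
44.6167
```

On the bench the slide blocks at once (0.5 and 1.9 mm), so the test discriminates and the third blank is polished. I'll feed it, then test the rest.

Run:
```python
from h import *
feed()
B=see(); print(np.round(B,2))
b=min([b for b in B if b[1]<10],key=lambda b:np.hypot(b[0]-523,b[1]+142))
if pick(b): drag2(); drag()
print(sensors.read_state()["t"])
```

```text
feed stop False [-0.2  0.4 -1.8] [0.2 0.1]
zrel 1.8
[[ 6.2277e+02 -3.1130e+01 -2.1000e-01  4.5090e+01  4.6360e+01  4.3610e+01]
 [ 6.2894e+02 -1.4264e+02 -1.9000e-01  4.5590e+01  4.6980e+01  4.3760e+01]
 [ 5.2769e+02  3.0376e+02  1.5000e-01  3.5540e+01  4.4410e+01  4.8220e+01]
 [ 5.2357e+02 -1.4266e+02 -1.6000e-01  4.5400e+01  4.6420e+01  4.3690e+01]]
picked w,g,Fz [45.3 64.8 -9.4]
press [-0.8  0.4 15.5] (hit,d,fx,fz) [(False, 26.2, 1.0, 13.6), (False, -25.9, -1.6, 18.3)]
drag hit True zc 1.7 (fx,fz) [(0.5, 7.2), (0.6, 7.8), (0.8, 9.3), (0.3, 9.2), (1.0, 9.2), (-1.3, 11.7), (-0.6, 12.5), (-0.1, 13.9), (-0.7, 12.7), (-1.6, 13.7)]
61.9917
```

Four polished can't fit the lane, so I don't trust the gripped test yet. I'll do a free push on this one: release it on the plate and push it with closed fingers.

```bash
cat >> h.py <<'E'
def freepush():
    u=np.array([np.cos(PY),np.sin(PY)]); a=PLATE-u*10
    put(a,12,PY); ctrl.gripper_to(0)
    s=a-u*(23+11+12); ctrl.move_ptp(P(s,90),rot(PY)); ctrl.move_l(P(s,12+32),vel=120); ctrl.hold(.2); f0=F(); out=[]
    for k in range(1,11):
        ctrl.move_l(P(s+u*4*k,44),vel=25); f=F()-f0; out.append((round(float(f[:2]@u),1),round(float(f[2]),1)))
    f1=F(); h=ctrl.move_l(P(s+u*60,44),vel=40,threshold=3.5); out.append((h,round(float((pos()-P(s,0))[:2]@u),1),np.round(F()-f0,1)))
    ctrl.move_l(P(s+u*20,44),vel=80); up(); print(out)
E
python3 - <<'E'
from h import *
freepush(); print(sensors.read_state()["t"])
B=see(); print(np.round(B,2))
E
```

```text
put hit True z-rel 1.6
[(0.1, -0.7), (0.1, -0.7), (-0.1, -0.6), (-0.2, -0.4), (0.5, -0.4), (0.8, -0.2), (1.0, -0.2), (-0.1, -0.2), (0.7, -0.6), (-0.3, -0.2), (False, 60.2, array([0.7, 0.3, 0.5]))]
71.0083
[[ 6.2300e+02 -3.1560e+01 -2.3000e-01  4.5050e+01  4.6940e+01  4.3800e+01]
 [ 6.2917e+02 -1.4267e+02 -1.8000e-01  4.5650e+01  4.6750e+01  4.3670e+01]]
```

Run:
```python
from h import *
B=see()
b=min([b for b in B if b[1]<10],key=lambda b:np.hypot(b[0]-629,b[1]+142))
u=np.array([np.cos(PY),np.sin(PY)])
if pick(b):
    B=see(); print("view",np.round(B,2), "along plate",[round(float((x[:2]-PLATE)@u),1) for x in B])
    drag2(a=PLATE-u*60)
print(sensors.read_state()["t"])
```

```text
picked w,g,Fz [45.2 65.2 -8.5]
view [[ 6.2628e+02  2.6392e+02  2.1000e-01  4.5460e+01  4.5450e+01  4.4080e+01]
 [ 6.2305e+02 -3.1240e+01 -2.2000e-01  4.4890e+01  4.5870e+01  4.3750e+01]] along plate [80.9, 99.8]
press [-2.3  0.5 14.6] (hit,d,fx,fz) [(False, 26.2, 1.1, 12.3), (False, -25.7, -1.9, 16.9)]
78.9
```

Run:
```python
from h import *
p,d=optics.grab_frame("top"); cv2.imwrite("pics/t2.png",p[:,:,::-1])
q,d=optics.grab_frame("scene"); cv2.imwrite("pics/s2.png",q[:,:,::-1])
cv2.imwrite("pics/ts2.png",np.hstack([cv2.resize(p[120:400,100:560],(400,300),interpolation=cv2.INTER_AREA),cv2.resize(q[120:400,180:600],(400,300),interpolation=cv2.INTER_AREA)])[:,:,::-1])
```

```text
(no output)
```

View pics/s2.png

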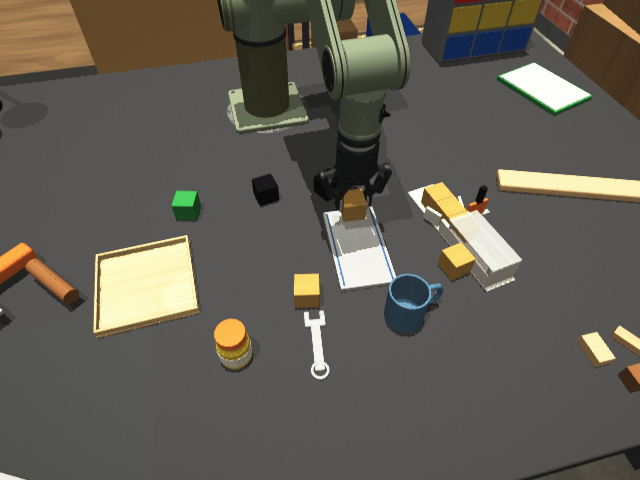

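View pics/t2.png

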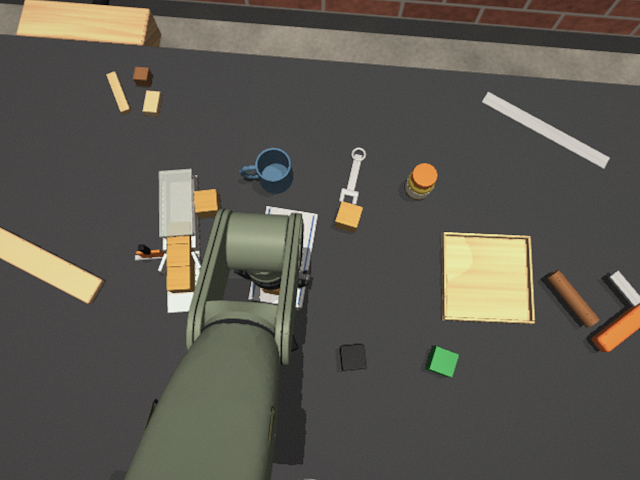

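Scene: blank 4 is now beside the lane at (457,262), so it slid or was knocked off the plate. One blank is at the spanner (306,290), one is held, and the rest are in the lane. I'll calibrate the slide test with the held blank, plate against bench, at several thresholds.

```bash
cat >> h.py <<'E'
def drag3(a=None,fl=12,press=12,th=(4,7),d=25,vel=50):
    u=np.array([np.cos(PY),np.sin(PY)]); a=PLATE if a is None else np.array(a)
    ctrl.move_ptp(P(a,H+fl+10),rot(PY)); ctrl.hold(.2); f0=F()
    ctrl.move_l(P(a,H+fl-4),vel=20,threshold=6); z=pos()[2]
    for _ in range(10):
        ctrl.hold(.1)
        if F()[2]-f0[2]>=press: break
        z-=.3; ctrl.move_l(P(a,z),vel=10)
    out=[]
    for k,t in enumerate(th):
        ctrl.hold(.2); f1=F(); s=pos(); D=d*(1 if k%2==0 else -1)
        h=ctrl.move_l(P(s[:2]+u*D,z),vel=vel,threshold=t); f=F()
        out.append((t,h,round(float((pos()-s)[:2]@u),1),np.round(f1-f0,1).tolist(),np.round(f-f0,1).tolist()))
    up(z+30); print(*out,sep="\n")
E
python3 - <<'E'
from h import *
print("plate");drag3(th=(3,3))
print("bench");drag3(a=(450,-60),fl=0,th=(4,4))
print(sensors.read_state()["t"])
E
```

```text
plate
(3, True, 0.8, [1.3, 0.5, 13.2], [1.3, -0.8, 10.9])
(3, False, -26.9, [2.2, -0.7, 13.0], [-1.3, -0.6, 14.6])
bench
(4, True, 0.7, [-0.8, 1.7, 14.1], [-0.9, 1.3, 9.3])
(4, True, -1.8, [-0.2, -2.0, 8.1], [-3.0, -0.2, 12.0])
85.125
```

Run:
```python
import cv2,numpy as np
p=cv2.imread("pics/t2.png"); q=cv2.imread("pics/s2.png")
a=cv2.resize(p[155:325,120:225],(370,600),interpolation=cv2.INTER_CUBIC); b=cv2.resize(q[165:305,400:530],(430,463),interpolation=cv2.INTER_CUBIC)
b=cv2.copyMakeBorder(b,0,137,0,0,cv2.BORDER_CONSTANT); cv2.imwrite("pics/c2.png",np.hstack([a,b]))
```

```text
(no output)
```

View pics/c2.png

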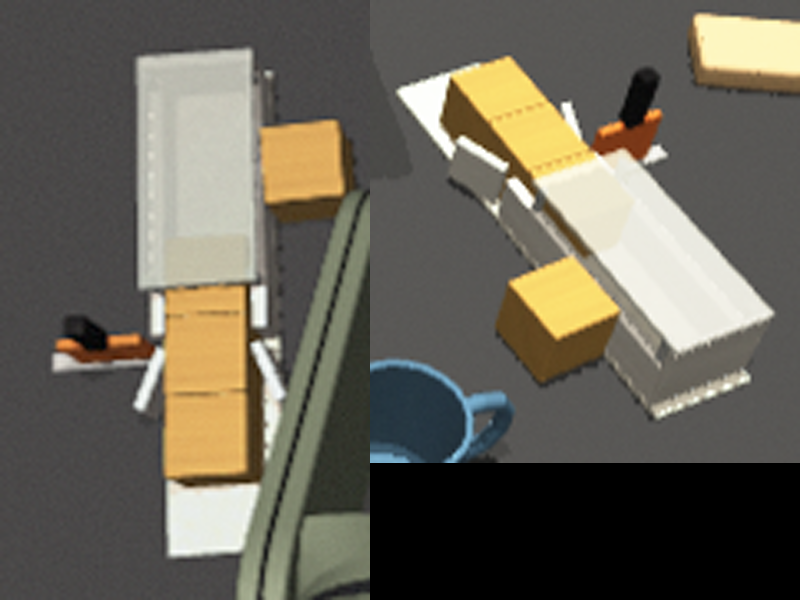

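All three fed blanks are in the lane in file, and blank 4 stands against the lane's outer side. I'll park the held blank on the bench and calibrate with blank 6.

Run:
```python
from h import *
put((450,-60),0,PY)
B=see(); print(np.round(B,2))
b=min([b for b in B if b[1]<10],key=lambda b:np.hypot(b[0]-623,b[1]+31))
if pick(b): drag3(th=(30,5,5))
print(sensors.read_state()["t"])
```

```text
put hit True z-rel 2.0
[[ 6.2632e+02  2.6374e+02  2.0000e-01  4.6460e+01  4.4790e+01  4.4040e+01]
 [ 6.2364e+02 -3.1170e+01 -2.3000e-01  4.4140e+01  4.6910e+01  4.3680e+01]]
picked w,g,Fz [45.5 64.6 -8.5]
(30, False, 25.3, [-1.3, -1.6, 13.6], [-2.5, 0.3, 14.6])
(5, True, -0.7, [-1.7, 0.8, 14.8], [-0.4, 0.9, 9.9])
(5, True, 1.3, [-2.0, 0.7, 10.0], [1.2, 0.2, 8.3])
95.0083
```

Run:
```python
from h import *
drag3(th=(30,8,8,11,11),d=15,vel=30,press=13)
print(sensors.read_state()["t"])
```

```text
(30, False, 14.2, [-0.0, 0.8, 13.0], [-4.5, 0.3, 17.1])
(8, True, -0.3, [-4.1, 2.0, 17.5], [-0.8, 1.2, 9.4])
(8, False, 15.3, [-2.4, 0.1, 10.0], [-3.6, 0.5, 15.9])
(11, False, -14.2, [-2.9, -0.0, 15.8], [1.5, -0.0, 12.5])
(11, True, 0.4, [-0.1, 0.3, 12.6], [-0.8, 1.2, 10.1])
101.025
```

```bash
cat >> h.py <<'E'
def fp(th=3.5,L=55,held=True,a=None):
    u=np.array([np.cos(PY),np.sin(PY)]); a=PLATE-u*25 if a is None else a
    put(a,12,PY); ctrl.gripper_to(0)
    s=a-u*(23+11+14); ctrl.move_ptp(P(s,85),rot(PY)); ctrl.move_l(P(s,12+32),vel=150); ctrl.hold(.2); f0=F()
    out=[]
    for k in range(3):
        p0=pos(); h=ctrl.move_l(P(s+u*L,44),vel=50,threshold=th); out.append((h,round(float((pos()-P(s,0))[:2]@u),1),np.round(F()-f0,1).tolist()))
        if not h: break
    ctrl.move_l(P(pos()[:2]-u*15,44),vel=150); up(150)
    p,X=wcloud(); print(out); print("blank along plate, start -25:",[np.round([(np.array(b[:2])-PLATE)@u,b[0],b[1],b[2],b[5]],2) for b in blanks("wrist",(p,X))])
E
python3 - <<'E'
from h import *
fp(); print(sensors.read_state()["t"])
E
```

```text
put hit True z-rel 2.1
[(True, 19.1, [-0.3, 0.1, -0.8]), (True, 24.8, [0.4, -1.0, -0.1]), (False, 55.7, [-0.7, -0.0, -0.2])]
blank along plate, start -25: []
107.575
```

Run:
```python
from h import *
p,d=optics.grab_frame("wrist"); q,_=optics.grab_frame("scene")
cv2.imwrite("pics/w4.png",np.hstack([cv2.resize(p,(400,300)),q[140:440,200:600]])[:,:,::-1])
```

```text
(no output)
```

View pics/w4.png

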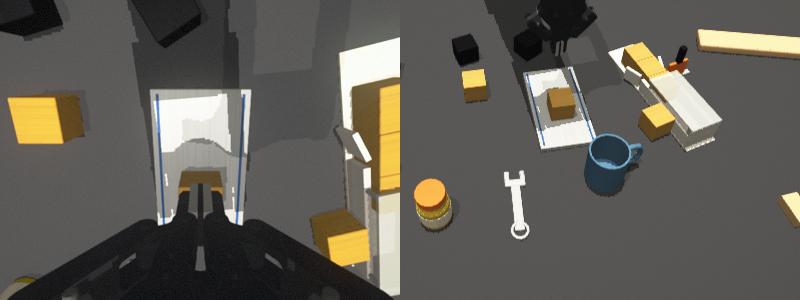

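The blank is on the plate about +17 mm along, so it was pushed properly and the early hits were probably impact. I'll repeat slowly at 8 mm/s, so only sustained drag counts, here and then on the bench blank as a reference.

```bash
cat >> h.py <<'E'
def slow(c,fl,th=2.5,L=14,gap=5,yaw=None,dirn=1,ver=True):
    """push a standing blank (centre c) slowly; returns travel past contact before force change th"""
    yaw=PY if yaw is None else yaw
    u=np.array([np.cos(yaw),np.sin(yaw)])*dirn; s=np.array(c[:2])-u*(34+gap)
    ctrl.gripper_to(0); ctrl.move_ptp(P(s,fl+75),rot(yaw)); ctrl.move_l(P(s,fl+32),vel=150); ctrl.hold(.3); f0=F()
    out=[]; e=s+u*(gap+L)
    for t in (th,th+2):
        h=ctrl.move_l(P(e,fl+32),vel=8,threshold=t); out.append((t,h,round(float((pos()[:2]-s)@u-gap),1),np.round(F()-f0,1).tolist()))
        if not h: break
    ctrl.move_l(P(s,fl+32),vel=150); up(150); print(out)
E
python3 - <<'E'
from h import *
u=np.array([np.cos(PY),np.sin(PY)])
slow(PLATE+u*17,12); print(sensors.read_state()["t"])
slow((450,-60),0); print(sensors.read_state()["t"])
E
```

```text
[(2.5, True, 0.4, [-0.4, -1.1, -0.5]), (4.5, False, 14.0, [-1.8, 0.2, -1.3])]
112.8333
[(2.5, True, 0.9, [1.0, 0.1, 0.6]), (4.5, False, 14.0, [-0.6, 0.3, -0.4])]
118.4667
```

Force readings at stop are unreliable, so I'll use kinematics. After a brisk push a polished blank coasts tens of mm on the plate and a rough one stops with the pusher.

```bash
cat >> h.py <<'E'
def coast(c,dirn=-1,L=50,vel=160,fl=12,gap=4):
    u=np.array([np.cos(PY),np.sin(PY)])*dirn; s=np.array(c[:2])-u*(34+gap)
    ctrl.gripper_to(0); ctrl.move_ptp(P(s,fl+72),rot(PY)); ctrl.move_l(P(s,fl+32),vel=200); ctrl.move_l(P(s+u*(L+gap),fl+32),vel=vel)
    e=pos()[:2]; ctrl.move_l(P(e-u*10,fl+32),vel=200); up(130)
    q=sensors.read_state()["q"]
    B=[np.r_[b] for b in blanks("scene")]; B=[b for b in B if abs((b[:2]-PLATE)@np.array([-u[1],u[0]]))<70 and abs((b[:2]-PLATE)@u)<150]
    for b in B: 
        c2=b[:2]-np.array([3,0.2]); print("coast gap",round(float((c2-e)@u-34),1),"moved",round(float((c2-c[:2])@u),1),np.round(b,2))
    if not B: print("not seen")
E
python3 - <<'E'
from h import *
u=np.array([np.cos(PY),np.sin(PY)])
coast(PLATE+u*31); print(sensors.read_state()["t"])
E
```

```text
coast gap 6.6 moved 55.2 [ 5.1137e+02  9.7740e+01 -5.0000e-02  4.4970e+01  4.7680e+01  5.3380e+01]
121.2917
```

Run:
```python
from h import *
coast((508.4,97.5),dirn=1,L=45,vel=200); print(sensors.read_state()["t"])
```

```text
coast gap 15.0 moved 62.2 [ 5.7348e+02  9.3640e+01 -1.0000e-01  4.5540e+01  4.7420e+01  5.3920e+01]
123.5333
```

```bash
cat >> h.py <<'E'
def pickz(c,yaw,fl,zt=150):
    ctrl.gripper_to(68,60); ctrl.move_ptp(P(c,fl+85),rot(yaw)); ctrl.move_l(P(c,fl+H),vel=220); ctrl.gripper_to(30,60)
    w=sensors.read_state()["grip_width"]; up(zt,300); print("w",round(w,1)); return 44<w<48
def tray(i,j):  # offsets
    u=np.array([np.cos(TY),np.sin(TY)]); n=np.array([-u[1],u[0]]); return TRAY+u*i+n*j
def puttray(i,j):
    t=tray(i,j); ctrl.move_ptp(P(t,95),rot(TY)); ctrl.move_l(P(t,H+5+6),vel=220); h=ctrl.move_l(P(t,H+5-2),vel=25,threshold=3); print("tray",h,round(pos()[2]-H-5,1)); ctrl.gripper_to(58); up(120,300)
E
python3 - <<'E'
from h import *
if pickz((570.8,93.5),-.08,12):
    puttray(-54,40)
    B=see(); print(np.round(B,2))
    b=min(B,key=lambda b:np.hypot(b[0]-464,b[1]+61)); print(b[:3])
    if pickz(b[:2],b[2],0):
        a=np.array((508.4,97.5)); put(a,12,PY); coast(a,dirn=1,L=45,vel=200)
print(sensors.read_state()["t"])
E
```

```text
w 45.2
tray True 2.2
[[ 6.2569e+02  2.6339e+02  2.1000e-01  4.7120e+01  4.5090e+01  4.3910e+01]
 [ 4.6349e+02 -6.1250e+01 -7.0000e-02  4.5530e+01  4.6000e+01  4.3770e+01]]
[ 4.63490100e+02 -6.12518654e+01 -7.36116367e-02]
w 45.2
put hit True z-rel 1.7
coast gap 60.7 moved 107.2 [6.1879e+02 9.6790e+01 4.7000e-01 4.6260e+01 4.7080e+01 5.3920e+01]
136.225
```

Blank 5 coasted 61 mm and blank 6 only 15 mm, so 6 is rough. Blanks 3, 4 and 5 share the clean "no hit" signature. Blank 2 hit like 6, and with room for only three, 1 and 2 are rough. I'll unload the lane: 3 aside, 2 and 1 to the tray.

```bash
cat >> h.py <<'E'
def put2(xy,fl,yaw,h=H,rel=58,zt=110):
    ctrl.move_ptp(P(xy,h+fl+30),rot(yaw)); ctrl.move_l(P(xy,h+fl+5),vel=220); k=ctrl.move_l(P(xy,h+fl-3),vel=25,threshold=3)
    print("put2",k,round(pos()[2]-h-fl,1)); ctrl.gripper_to(rel); up(zt,300)
def high(x,op=58):
    ctrl.gripper_to(op,60); ctrl.move_ptp(P(lane(x),95),rot(LY)); ctrl.move_l(P(lane(x),67),vel=200)
    h=ctrl.move_l(P(lane(x),57),vel=25,threshold=4); z=pos()[2]
    if h: z+=1.5; ctrl.move_l(P(lane(x),z),vel=50)
    ctrl.gripper_to(30,80); s=sensors.read_state(); print("high",h,"z",round(z,1),"w",round(s["grip_width"],1),round(s["grasp_force"],1)); return z,s["grip_width"]
E
python3 - <<'E'
from h import *
if pickz(lane(-52),LY,4,110):
    put2(lane(-60,-78),0,LY)
    z,w=high(-14)
    if 43<w<48:
        f=F(); ctrl.move_l(P(lane(-14),z+30),vel=120); print("lift",F()[2], sensors.read_state()["grip_width"])
print(sensors.read_state()["t"])
E
```

```text
w 45.0
put2 True 2.1
high True z 60.8 w 44.0 82.1
lift -7.170251074892773 43.87260734893255
142.7333
```

Run:
```python
from h import *
up(135,300)
put2(tray(-8,40),5,TY,h=57,zt=120)
print("t",sensors.read_state()["t"])
z,w=high(15,53)
if 42<w<48:
    f0=F(); ctrl.move_l(P(lane(-42),z),vel=100); print("drag",np.round(F()-f0,1),round(sensors.read_state()["grip_width"],1))
    ctrl.gripper_to(58); up(110,300)
print(sensors.read_state()["t"])
ctrl.move_ptp(P(lane(-120),200),rot(LY)); p,X=wcloud(); cv2.imwrite("pics/w5.png",p[:,:,::-1])
for b in blanks("wrist",(p,X)): d=np.array(b[:2])-MOUTH; print(np.round([d@LX,d@LN,b[2],b[3],b[4],b[5]],2))
```

```text
put2 True 0.1
t 146.3667
high True z 63.3 w 41.8 80.1
149.85
[-63.53 -77.01   0.17  46.27  46.23  44.96]
```

View pics/w5.png

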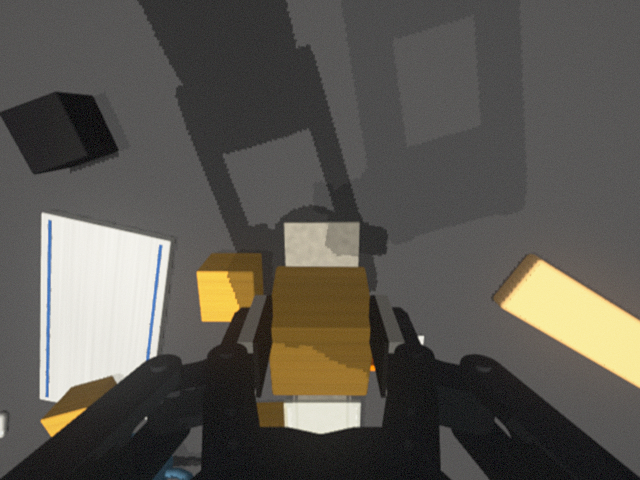

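It turns out blank 1 is in the grip: the width check failed narrowly and the arm carried it up out of the lane. I'll check its tilt from depth.

Run:
```python
from h import *
p,X=wcloud(); e=pos()
for u in (300,320,345):
    print(u,[(v,np.round([(X[v,u,:2]-e[:2])@LX,(X[v,u,:2]-e[:2])@LN,X[v,u,2]-e[2]],1).tolist()) for v in (268,285,305,322,335,350,370,390,396)])
s=sensors.read_state(); print(np.round(e,1),s["grip_width"],s["t"],s["force"])
```

```text
300 [(268, [-8.8, -10.5, -54.9]), (285, [-6.0, -9.8, -40.8]), (305, [-2.3, -9.2, -27.9]), (322, [1.4, -8.8, -19.7]), (335, [5.3, -8.7, -15.9]), (350, [14.9, -9.0, -19.1]), (370, [27.5, -9.4, -22.0]), (390, [42.3, -9.9, -26.5]), (396, [191.7, -21.2, -193.8])]
320 [(268, [-9.2, -0.4, -54.0]), (285, [-5.2, -0.4, -42.4]), (305, [-1.6, -0.3, -29.2]), (322, [-0.0, -0.3, -17.3]), (335, [5.5, -0.3, -16.2]), (350, [14.5, -0.3, -18.6]), (370, [27.9, -0.3, -22.6]), (390, [42.1, -0.3, -26.3]), (396, [190.3, -0.5, -192.2])]
345 [(268, [-8.7, 12.3, -55.3]), (285, [-5.4, 11.6, -42.2]), (305, [-1.7, 10.9, -29.1]), (322, [0.7, 10.3, -18.7]), (335, [5.5, 10.2, -16.3]), (350, [14.8, 10.6, -19.0]), (370, [27.8, 11.1, -22.5]), (390, [42.5, 11.7, -26.8]), (396, [190.6, 25.2, -192.6])]
[395.5 283.  198. ] 41.33625178028 150.7417 [ 0.36507175 -0.7600206  -7.7642991 ]
```

The blank is pitched about 15° with its front-bottom edge lowest, 71 mm under the TCP. I'll lower it into the free side of the tray until that edge touches, level it with a weak grip, and release.

Run:
```python
from h import *
t=tray(-11,-40)
ctrl.move_ptp(P(t,110),rot(TY)); ctrl.move_l(P(t,82),vel=150)
h=ctrl.move_l(P(t,70),vel=30,threshold=3); print(h,pos()[2])
ctrl.gripper_to(30,20); h2=ctrl.move_l(P(t,pos()[2]-8),vel=40,threshold=20); print(h2,pos()[2],F())
ctrl.gripper_to(62,60); up(130,300)
ctrl.move_ptp(P(lane(-60,-40),150),rot(LY)); 
n="top"; f=optics.grab_frame("top"); ret=cloud("top",f); cv2.imwrite("pics/t3.png",f[0][:,:,::-1])
for b in blanks("top",ret): print(np.round(np.r_[np.array(b[:2])+OFF,b[2:]],2))
p,X=ret; m=(X[...,1]<-200)&(X[...,1]>-430)&(X[...,2]>35)&(X[...,0]>420)&(X[...,0]<620)
k,l,st,c=cv2.connectedComponentsWithStats(m.astype(np.uint8))
for i in range(1,k):
    if st[i,4]>150: q=X[l==i]; print("tray obj",np.round(q.mean(0),1),np.round(q[:,2].std(),2),rectyaw(q[:,:2])[1:])
print(sensors.read_state()["t"])
```

```text
True 73.36396124098167
True 69.86074813103521 [-5.59339689 -1.55143891  4.06630276]
[6.2594e+02 2.6361e+02 2.2000e-01 4.6100e+01 4.4950e+01 4.3930e+01]
[6.1578e+02 9.6330e+01 4.5000e-01 4.5850e+01 4.5620e+01 5.5790e+01]
[ 5.2344e+02 -2.8331e+02  1.0000e-02  4.5560e+01  4.5750e+01  4.8700e+01]
[ 5.2965e+02 -3.6409e+02  3.0000e-02  4.5490e+01  4.5710e+01  4.8500e+01]
[4.6521e+02 2.1562e+02 1.3000e-01 4.5860e+01 4.4350e+01 4.3840e+01]
[ 4.6952e+02 -2.8569e+02  6.0000e-02  4.5720e+01  4.7080e+01  4.8710e+01]
tray obj [ 522.4 -278.5   47.9] 3.13 ((46.56744384765625, 46.71969985961914), 1.435186505317688)
tray obj [ 528.5 -358.9   47.7] 3.2 ((47.36280822753906, 48.42848205566406), 3.158543348312378)
tray obj [ 468.3 -281.    48.1] 2.92 ((46.20515823364258, 47.71391296386719), 2.7279419898986816)
157.175
```

View pics/t3.png

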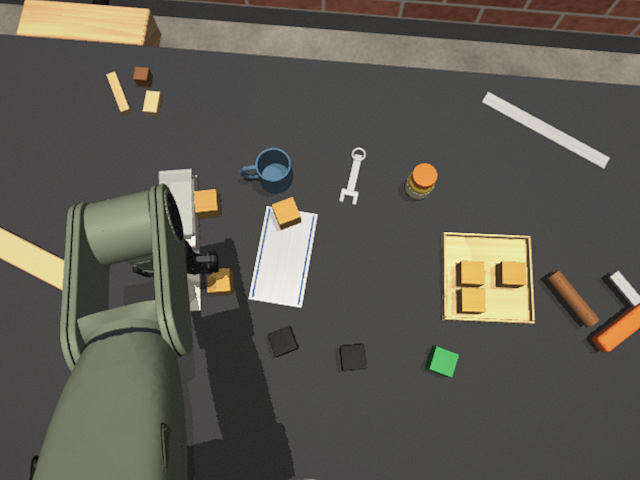

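All three rough blanks stand upright in the tray: (472,273), (513,273) and (471,300). Next I'll feed blank 3, then 4, gripped across the lane's x beside the rail.

```bash
cat >> h.py <<'E'
def feed(v=110):
    R=rot(LY); z=H+4+1.7+1
    ctrl.move_ptp(P(lane(-132),z+14),R); ctrl.move_l(P(lane(-132),z),vel=120); f0=F()
    h=ctrl.move_l(P(lane(-52),z),vel=v,threshold=15)
    print("feed stop",h,np.round(F()-f0,1))
    if h: return False
    ctrl.move_l(P(lane(-52),z-5),vel=25,threshold=3); ctrl.gripper_to(58); up(110,300); return True
E
python3 - <<'E'
from h import *
ok=pickz((465.2,215.6),.15,0,80)
if ok:
    put2(lane(-80),4,LY,zt=120)
    c=(625.9,263.4); q=np.array(sensors.read_state()["q"]); best=None
    for y in (.2+np.pi/2,.2-np.pi/2):
        k=ctrl.solve_ik(P(c,H),rot(y))
        if k is not None:
            d=np.abs(np.array(k)-q).max()
            if best is None or d<best[0]: best=(d,y)
    print(best,sensors.read_state()["t"])
    ctrl.gripper_to(68,60); ctrl.move_ptp(P(c,120),rot(best[1]))
    h=ctrl.move_l(P(c,H),vel=150,threshold=10); print("down",h,pos()[2])
    if not h:
        ctrl.gripper_to(30,60); w=sensors.read_state()["grip_width"]; print("w",w); up(135,250)
        if 44<w<48: feed()
print(sensors.read_state()["t"])
E
```

```text
w 45.0
put2 True 2.2
(np.float64(1.38281161300511), -1.3707963267948966) 160.4333
down False 36.723716448943684
w 45.0078244016434
feed stop True [ 0.3 -0.3 -1.2]
165.3833
```

Run:
```python
from h import *
d=pos()[:2]-MOUTH; print(d@LX,d@LN,sensors.read_state()["grip_width"])
z=H+4+2.7; h=ctrl.move_l(P(lane(-52),z),vel=70,threshold=15); d=pos()[:2]-MOUTH; print(h,d@LX,np.round(F(),1))
if not h:
    ctrl.move_l(P(lane(-52),z-5),vel=25,threshold=3); ctrl.gripper_to(58); up(110,300)
    if pickz((615.8,96.3),.45,12,150): print("got5")
print(sensors.read_state()["t"])
```

```text
-117.66881992335114 -0.9118021657873747 45.14709718884299
True -117.46969159630426 [-1.2  0.4  5.7]
165.6917
```

Run:
```python
from h import *
z=pos()[2]+3; ctrl.move_l(P(pos()[:2],z),vel=60); print(F()[2])
h=ctrl.move_l(P(lane(-52),z),vel=70,threshold=15); d=pos()[:2]-MOUTH; print(h,d@LX,np.round(F(),1),round(z,1))
if not h:
    ctrl.move_l(P(lane(-52),z-7),vel=25,threshold=3); print(pos()[2]); ctrl.gripper_to(58); up(110,300)
    if pickz((615.8,96.3),.45,12,150): print("got5")
print(sensors.read_state()["t"])
```

```text
-7.791479395387294
True -116.64537763835229 [-0.6  0.4 -6.7] 42.7
166.275
```

Run:
```python
from h import *
p,d=optics.grab_frame("wrist"); q,_=optics.grab_frame("scene")
cv2.imwrite("pics/w6.png",np.hstack([cv2.resize(p,(400,300)),cv2.resize(q[130:280,370:570],(400,300),interpolation=cv2.INTER_CUBIC)])[:,:,::-1])
```

```text
(no output)
```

View pics/w6.png

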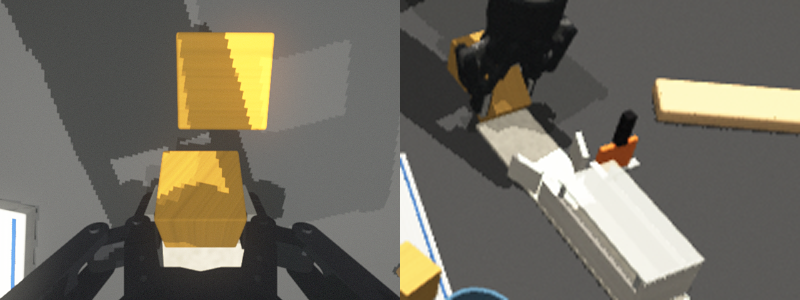

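Blank 3 is now behind the gripper: the low approach path swept it off the apron. I'll check its pose from depth.

Run:
```python
from h import *
p,X=wcloud()
for v,u in [(60,300),(60,350),(60,420),(120,300),(120,420),(180,300),(180,420),(195,350),(255,350),(300,350),(335,350),(370,350)]:
    d=X[v,u,:2]-MOUTH; print((v,u),np.round([d@LX,d@LN,X[v,u,2]],1))
for b in blanks("scene"): d=np.array(b[:2])-[3,.2]-MOUTH; print("scene",np.round([d@LX,d@LN,*b],2))
```

```text
(60, 300) [-214.    -8.    44.8]
(60, 350) [-214.     6.4   44.9]
(60, 420) [-213.8   26.4   45.8]
(120, 300) [-197.5   -8.2   45.1]
(120, 420) [-197.5   27.9   44.4]
(180, 300) [-179.5   -8.5   44.7]
(180, 420) [-179.5   29.3   44.4]
(195, 350) [-174.7    7.4   44.4]
(255, 350) [-151.1    8.6   34.2]
(300, 350) [-140.1    7.9   48.7]
(335, 350) [-132.2    7.4   57.5]
(370, 350) [-117.4    8.    54.7]
scene [ 6.7540e+01 -2.2057e+02  6.1941e+02  9.6290e+01  4.8000e-01  4.5630e+01
  4.5900e+01  5.3870e+01]
scene [-9.2020e+01 -6.6028e+02  5.3324e+02 -3.6346e+02  5.0000e-02  4.6680e+01
  4.6700e+01  4.7060e+01]
```

Run:
```python
from h import *
s=pos(); ctrl.move_l(P(s[:2],s[2]+12),vel=120); ctrl.move_l(P(lane(-72),pos()[2]),vel=150)
h=ctrl.move_l(P(lane(-72),38),vel=40,threshold=5); print(h,pos()[2])
ctrl.gripper_to(30,20); h=ctrl.move_l(P(lane(-72),40),vel=40,threshold=20); print(h,pos()[2],np.round(F(),1))
ctrl.gripper_to(62,60); up(110,300)
ctrl.gripper_to(70,60); ctrl.move_l(P(lane(-194,10),95),vel=250)
p,X=wcloud()
z=X[...,2]; D=X[...,:2]-MOUTH; lx=D@LX; ly=D@LN
for a,b in ((-240,-150),(-130,-20)):
    m=(z>38)&(z<64)&(lx>a)&(lx<b)&(abs(ly)<60); hsv=cv2.cvtColor(p,cv2.COLOR_RGB2HSV); m&=(hsv[...,1]>120)
    if m.sum()>200: print(a,rectyaw(np.column_stack([lx[m],ly[m]])),np.percentile(z[m],[5,50,95]))
print(sensors.read_state()["t"])
```

```text
True 43.769151535327936
False 43.566471628070865 [-0.1  0.5 14.2]
-240 (array([-193.42520142,    9.56596947]), (46.177764892578125, 46.6739616394043), 89.4991455078125) [43.64088853 45.03829075 46.06468348]
-130 (array([-105.1726532 ,    0.71020889]), (2.66394305229187, 43.34208297729492), 0.6855325102806091) [38.25395347 40.07806797 43.20002937]
169.5667
```

Run:
```python
from h import *
ctrl.move_l(P(lane(-193.4,9.6),H),vel=200); ctrl.gripper_to(30,60); w=sensors.read_state()["grip_width"]; print("w",w)
z=H+4+4
ctrl.move_l(P(lane(-193.4,9.6),z),vel=100); ctrl.move_l(P(lane(-148),z),rot=rot(LY),vel=120)
h=ctrl.move_l(P(lane(-52),z),vel=90,threshold=20); d=pos()[:2]-MOUTH; print(h,round(d@LX,1),np.round(F(),1))
if not h:
    ctrl.move_l(P(lane(-52),z-7),vel=30,threshold=3); print(pos()[2]); ctrl.gripper_to(58); up(110,300)
    if pickz((615.8,96.3),.45,12,150): print("got5")
print(sensors.read_state()["t"])
p,_=optics.grab_frame("top"); q,_=optics.grab_frame("scene")
cv2.imwrite("pics/w7.png",np.hstack([cv2.resize(p[155:325,110:250],(330,400),interpolation=cv2.INTER_CUBIC),cv2.resize(q[130:280,380:540],(426,400),interpolation=cv2.INTER_CUBIC)])[:,:,::-1])
```

```text
w 45.09267377039073
False -52.8 [-0.7  1.1 -8.2]
42.10732688765808
w 44.8
got5
175.675
```

View pics/w7.png

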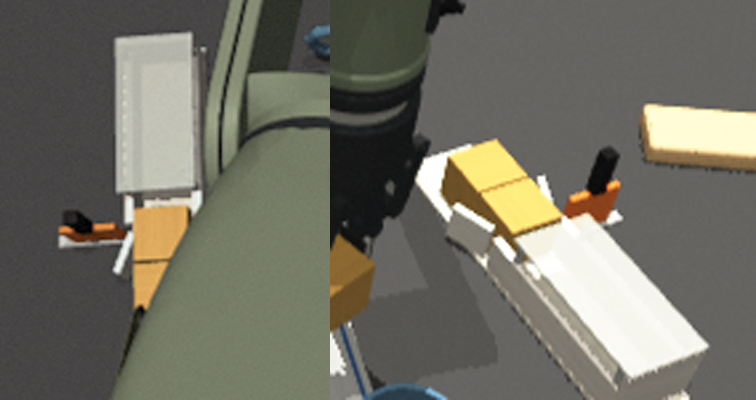

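Both blanks are upright in file and blank 5 is held. I'll feed it, push all three home, and shut the gate.

Run:
```python
from h import *
T=lambda:round(sensors.read_state()["t"],1)
z=H+4+4
ctrl.move_ptp(P(lane(-150),120),rot(LY)); ctrl.move_l(P(lane(-150),z),vel=200)
h=ctrl.move_l(P(lane(-52),z),vel=90,threshold=20); d=pos()[:2]-MOUTH; print(h,round(d@LX,1),np.round(F(),1),T())
if h: raise SystemExit
ctrl.move_l(P(lane(-52),z-7),vel=30,threshold=3); ctrl.gripper_to(58); up(105,300)
ctrl.gripper_to(0); ctrl.move_l(P(lane(-108),95),vel=250); ctrl.move_l(P(lane(-108),38),vel=200); f0=F()
h=ctrl.move_l(P(lane(6),38),vel=80,threshold=25); d=pos()[:2]-MOUTH; print("push",h,round(d@LX,1),np.round(F()-f0,1),T())
if h: raise SystemExit
ctrl.move_l(P(lane(-70),38),vel=250); up(120,300)
p,X=wcloud(); np.save("pics/wX.npy",X); cv2.imwrite("pics/w8.png",p[:,:,::-1])
D=X[...,:2]-MOUTH; lx=D@LX; ly=D@LN; zz=X[...,2]; hsv=cv2.cvtColor(p,cv2.COLOR_RGB2HSV)
m=(hsv[...,1]>120)&(hsv[...,0]>10)&(hsv[...,0]<28)&(abs(ly)<28)&(zz>25)&(zz<60)&(lx>-120)&(lx<60)
print("brass x from",np.percentile(lx[m],[0,2,20]) if m.any() else None,T())
```

```text
False -52.6 [-0.2  0.3 -6.8] 178.7
push False 6.1 [-0.8  0.9 -1.1] 182.6
brass x from [17.83541799 18.34306758 21.83778782] 183.5
```

The rear face of the last blank is 18 mm past the mouth. Now the gate.

Run:
```python
from h import *
T=lambda:round(sensors.read_state()["t"],1)
ctrl.move_ptp(P(lane(-40,100),130),rot(LY)); ctrl.move_l(P(lane(4,100),130),vel=250); ctrl.move_l(P(lane(4,100),87),vel=200); f0=F()
h=ctrl.move_l(P(lane(4,26),87),vel=80,threshold=12); print(h,np.round(F()-f0,1),(pos()[:2]-MOUTH)@LN)
h=ctrl.move_l(P(lane(4,14),87),vel=30,threshold=6); print(h,np.round(F()-f0,1),(pos()[:2]-MOUTH)@LN,T())
ctrl.move_l(P(lane(4,40),87),vel=150); up(150,300)
ctrl.move_l(P(lane(-110,20),190),vel=300)
p,X=wcloud(); D=X[...,:2]-MOUTH; lx=D@LX; ly=D@LN; zz=X[...,2]; hsv=cv2.cvtColor(p,cv2.COLOR_RGB2HSV)
m=(zz>55)&(zz<93)&(abs(lx-4)<20)&(abs(ly)<75); print("knob",m.sum(),[np.round([lx[m].mean(),ly[m].min(),ly[m].max()],1)] if m.any() else 0)
g=(hsv[...,1]>140)&(hsv[...,0]<12)&(hsv[...,2]>60)&(zz>10)&(zz<52)&(abs(lx-2)<12); print("gate y",np.percentile(ly[g],[1,50,99]) if g.any() else 0,g.sum(),T())
```

```text
False [-1.  -0.5 -0.7] 26.07743494652525
True [0.3 2.5 0.6] 20.374317700872112 186.1
knob 0 0
gate y [-21.89631825 -20.2169325  -16.47999584] 35 187.3
```

The panel edge is at −22 mm (−23 expected), consistent with shut. I'll give one firmer nudge to be sure, then hand in.

Run:
```python
from h import *
ctrl.move_l(P(lane(4,45),130),vel=300); ctrl.move_l(P(lane(4,45),87),vel=200)
h=ctrl.move_l(P(lane(4,15),87),vel=40,threshold=14); print(h,(pos()[:2]-MOUTH)@LN,np.round(F(),1))
ctrl.move_l(P(lane(4,50),87),vel=200); up(170,300)
ctrl.move_ptp(P(lane(-150,60),260),rot(LY))
p,X=cloud("top"); D=X[...,:2]+OFF-MOUTH; lx=D@LX; ly=D@LN; zz=X[...,2]
m=(zz>70)&(zz<95)&(abs(lx-4)<15)&(abs(ly)<75); print("knob",m.sum(),np.round([lx[m].mean(),ly[m].mean(),ly[m].min(),ly[m].max()],1) if m.any() else 0)
for b in blanks("top",(p,X)): print(np.round(b,1))
t=sensors.read_state()["t"]; print(t)
if h and t<205: print(ctrl.finish_job())
```

```text
True 20.38714539880456 [-1.   3.2  0.9]
knob 59 [ 3.4 -0.7 -6.2  6. ]
[ 523.  -280.3    0.    44.9   45.7   48.8]
[ 528.8 -360.7    0.    45.    45.6   48.6]
[ 4.688e+02 -2.826e+02  1.000e-01  4.560e+01  4.700e+01  4.860e+01]
190.475
the job is handed in; nothing more can be done
None
```

I handed the job in at 190 s: three blanks are in file inside the lane with the gate shut, and three stand upright in the tray. The sort is partly inferred: the two coast-tested blanks are surest (one each way), two lane blanks rest on the gripped drag test, and two tray blanks largely on the lane holding only three. I saw no sign that the jar, mug or spanner moved, but I did not measure them at the end.

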